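# Clamp the spares jar and twist off its cap

## Task

Clamp the square glass jar by sliding the jaw with the red post fully up against it, so that the jar sits square and tight between the two jaws. Then twist the jar's tight orange cap anticlockwise until it comes free of its threads, without letting the jar turn in the clamp, tip or lift, and raise the cap straight up out of the neck. Finish still holding the cap in the gripper, level and still, centred just above the open mouth (clear of it, but by less than 4 cm), with the jar still clamped and the parts bin, phone and screwdriver left alone.

Things in the scene. Friction and masses are not known exactly. Their poses are not given: they have to be found in the camera images.
- clamp: Bench clamp fixed to the table. Grey base plate 90 (x) by 225 (y) by 12 mm high, reaching from y = -178 to +47 mm; the jar stands on it. Origin on the table surface, at the place where the middle of the clamped jar will be; z up, y points from the sliding jaw to the fixed jaw. The fixed aluminium jaw (70 mm along x, 14 mm thick, top 62 mm above the table) has its inner face at y = +28 mm.
- jaw (a joint): Travel of the sliding jaw along the clamp's +y, in m: 0 = fully open (its inner face at y = -70 mm in the clamp frame), greater = nearer the fixed jaw, end stop 0.050. It starts between 0 and 0.02; with the jar held square against both jaws it reads about 0.042. It slides stiffly (about 12 N) and stays where it is left, so push it on to about 20 N to seat the jar. Nothing springs it back.
- jaw_block: The sliding jaw: an aluminium face plate, 70 (x) by 14 (y) by 47 mm, top 62 mm above the table, on a dark carriage with the red post. Its origin is NOT on the plate: it lies on the table surface at y = the jaw's travel on the clamp's middle line, and the inner face is at y = -70 mm from it; same axes as the clamp.
- post (a point): Centre of the top of the red upright post by which the sliding jaw is moved: 20 mm diameter, 45 mm tall, its top 73.5 mm above the table, standing on a carriage whose top is 28.5 mm above the table. Its centre is 69 mm behind the jaw's inner face and 55 mm behind the plate's back. Axes as the clamp.
- jar: Square clear glass jar with dark steel small parts inside, about 0.3 to 0.65 kg, loose on the clamp's base plate between the jaws. Body 56 by 56 mm, 80 mm tall; above it a round neck, 42 mm across, whose mouth is 113 mm above the jar's underside. Origin at the centre of the underside, z up. A green dot on the shoulder's corner at +x +y (45 deg) marks where the cap's white line points when the cap is free.
- thread (a joint): How far the thread has been undone, rad, counted relative to the jar: 0 = tight (as it starts), growing as the cap is turned anticlockwise seen from above; the cap does not rise as it turns. Turning takes about 0.3 N m all the way. The cap is caught below about 1.8; from 1.95 up to a solid stop at 2.14 it lifts straight off. The cap has about 0.05 rad of play in it.
- cap: Orange ribbed twist-off cap, 52 mm diameter and 34 mm tall, 40 g, hollow (29 mm deep) with two lugs inside its lower edge. Origin at the centre of its open lower edge, z up; when on the jar this is 84 mm above the jar's underside, 4 mm above the jar's shoulder. Its x axis is the white line on its top (from the centre to the rim); tight, the line is 75 deg clockwise of the jar's x axis, free 45 deg anticlockwise of it. It must rise 29 mm for its lower edge to leave the mouth.
- parts_bin: Bystander: blue open bin with phones standing in it, 160 by 120 by 60 mm (phones to 85 mm), origin at the centre of its underside.
- phone: Bystander: black phone lying flat, 145 by 70 by 9 mm, origin at the centre of its underside.
- screwdriver: Bystander: screwdriver lying flat, 170 mm long along its x axis, origin roughly at its middle, on the table.
Not all that is in view belongs to the job. There is more than one size of the clamp; the job needs the larger. Of the things shaped like the cap, the orange one is meant.

How it is judged:
By the outcome, as a careful person would: the job done as asked, in the order asked, and still so for the second after the job is handed in, while the arm keeps its last pose, push and grip.
It also fails if it takes over 54 s, if anything falls off the work surface, if the arm or the gripper's body presses on something with over 40 N, if the wrist force passes 120 N, or if a joint passes its speed limit or range.

## Robot

A 6-joint arm with a two-finger parallel gripper is mounted at the origin on the work surface. World frame = base frame: x ahead of the robot, y to its left, z up, the work surface at z = 0. Lengths are in m, angles in rad, forces in N, time in s.
With the tool pointing down it reaches from about 0.35 to 0.975 m from the base axis. Payload 4.9 kg.
Tool frame: the origin (TCP) lies midway between the tips of the shut fingers; the grasp point (between the pads) lies 19 mm behind it; z points along the fingers, y is the line along which they close (so a half turn about z gives the same grasp; the last joint's range is limited). The gripper opens to 85 mm and grips with 20 to 120 N. Pads are 22 mm wide; open, the fingers measure 114 mm over their backs; the gripper's body (76 mm by 85 mm) begins 54 mm behind the grasp point. The pads swing forward as they close: fully open they stand 13 mm farther back than shut.
Start: joints at [-0.119, 0.053, 1.613, -0, 1.476, -0.119], TCP at [0.625, 0, 0.231] pointing down, gripper open.
Joint ranges: [-3.01, 3.01], [-1.01, 2.22], [0.06, 2.58], [-1.02, 4.17], [0.09, 2.62], [-3.14, 3.14]. Speed limits (rad/s): [2.57, 2.57, 3.14, 3.14, 3.14, 3.14].

## Interface

Orientations are given as a unit quaternion [w, x, y, z].
In Python, from plant import * gives the robot as it stands.
- The arm moves only by the tool jog_arm, never from a script. Its argument "targets" is a list of rows, each a list of 3 entries, a list of its own where there are three numbers: the shift along the tool's x, y, z in units of 25 mm (1.0 is 25 mm), then the turn, a rotation vector about the tool's x, y, z in units of 8 degrees (1.0 is 8 degrees), then the opening in per cent of the stroke, from 0 (shut) to 100 (fully open). A call has 1 to 8 rows; each row is the pose to reach, as a shift and turn from the pose commanded when the call began, along the tool's axes at that moment; what a row does not reach only later rows make up. A row lasts 1/8 s, in which the tool goes at most 62.5 mm and 10.7 degrees, less where a joint would pass 70% of its speed; a pose out of reach is approached as far as the arm can. A call with a gripper value outside its range is refused whole. The fingers move at their own pace and stop on an object; the grip force is fixed at half the most. Time passes only in rows, so rows that repeat a pose let the fingers close. It gives the time, the measured TCP pose, the force, the opening and the grip force at its end, in the units of the state.
- state(): the state, without advancing time (a new reading comes with each control period).
- grab_frame(name): name is "scene" or "side" or "wrist"; returns (picture, depth): 384x512x3 uint8, red, green, blue; 384x512 float32, m along the optical axis (not along the pixel's ray), 0 where there is no reading.
- camera_params(name): a dict with "fovy" (degrees; the focal length in pixels is half the picture's height over the tangent of half this angle, whatever the lens; pixels are square), "cx", "cy" (the principal point, pixels), "rvec" (rotation vector, rad) and "tvec" (3), from world to camera coordinates, as OpenCV has them; the wrist camera has in their place "hand_eye" (4x4, takes a point from camera to tool coordinates, whose origin is the TCP and whose axes are the flange's). Camera axes: x right, y down, z forward; pixel columns grow to the right and rows downward; lengths in m; the calibration is good to about 2 mm. The wrist camera is an equidistant fisheye: a pixel r from the principal point sees the ray r / f radians off the axis. A picture is of the moment at which its call begins: read the wrist's pose just before it. camera_params takes no time and is no camera call.
- job_done(): hands the job in; it is judged then, once.
The state is a dict: "time": time; "joint_pos": joint angles; "joint_vel": joint speeds; "joint_efforts": joint torques, N m; "tool_pos": TCP position; "tool_rot": TCP orientation; "contact_force": force on the tool from outside, world axes, zero at the start; "ft_torque": the same for the moment, N m; "gripper_width": opening from 0.0 (shut) to 1.0 (fully open); "grasp_force": force on a finger pad.
Only numpy, scipy, OpenCV 4.12 (cv2) and the standard library are available. Lean on these libraries where they do the work, as an engineer would, in place of code of your own. Each camera call takes 0.05 s, during which the arm holds its last target. There are 200 camera calls.

## Working session

There is one attempt and no reset: what is moved stays moved. The work goes in short steps, Python scripts to look and compute and a tool call to move; the robot and the scene stay as the last step left them, time stands still between calls to the robot, and variables do not carry over. Pictures are saved under pics/ and viewed, at most 10 in all, crops included, and the job is handed in when it is done.

Besides the shell and the picture viewer there is one more tool, called after "Call:" by a JSON object that holds its "name" and its "arguments". jog_arm: Moves the arm, as the interface text tells. Its arguments: {"type":"object","properties":{"targets":{"type":"array"}},"required":["targets"]}

```bash
mkdir -p pics; ls
cat > h.py <<'E'
from plant import *
import numpy as np, cv2
from scipy.spatial.transform import Rotation as R
def ray_world(name,uv,d,st=None):
    p=camera_params(name);f=192/np.tan(np.radians(p["fovy"])/2)
    x=(uv[0]-p["cx"])/f;y=(uv[1]-p["cy"])/f
    Rm=R.from_rotvec(p["rvec"]).as_matrix();t=np.array(p["tvec"])
    return Rm.T@(np.array([x*d,y*d,d])-t)
def at_z(name,uv,z):
    a=ray_world(name,uv,0.);b=ray_world(name,uv,1.)
    return a+(b-a)*(z-a[2])/(b[2]-a[2])
def save(n,im,k=1,c=None):
    if c: im=im[c[1]:c[3],c[0]:c[2]]
    cv2.imwrite("pics/"+n,cv2.resize(im[:,:,::-1],None,fx=k,fy=k,interpolation=cv2.INTER_CUBIC))
E
python3 - <<'E'
from h import *
for n in("scene","side"):
    im,d=grab_frame(n);save(n+"0.png",im,1.5);np.savez(f"{n}0.npz",im=im,d=d);p=camera_params(n);print(p)
print(camera_params("wrist"));print(state())
E
```

```text
pics
{'fovy': 45.376791354241064, 'cx': 257.55891062481544, 'cy': 185.3922294794364, 'rvec': array([ 2.13058563,  0.50123297, -0.25945932]), 'tvec': array([-0.45911398, -0.05531009,  1.69220128])}
{'fovy': 54.90835021485726, 'cx': 255.3939745497514, 'cy': 192.33715787638522, 'rvec': array([ 2.3817497 , -0.38720932,  0.1579397 ]), 'tvec': array([-0.49365215,  0.17789893,  0.92142973])}
{'fovy': 65.70646984690485, 'cx': 254.22058312153635, 'cy': 191.86268984832964, 'hand_eye': array([[ 4.71939977e-04, -9.56746203e-01, -2.90923495e-01,
         7.42345499e-02],
       [ 9.99999800e-01,  3.28702211e-04,  5.41225763e-04,
         1.78263037e-03],
       [-4.22188498e-04, -2.90923692e-01,  9.56746166e-01,
        -1.43220356e-01],
       [ 0.00000000e+00,  0.00000000e+00,  0.00000000e+00,
         1.00000000e+00]])}
{'time': 0.1, 'joint_pos': array([-1.19002785e-01,  5.33263564e-02,  1.61411827e+00,  2.49652591e-05,
        1.47601820e+00, -1.18965197e-01]), 'joint_vel': array([ 1.18434501e-03, -7.87526612e-04, -4.36895389e-03, -7.38441644e-04,
       -6.24411006e-04,  2.61348885e-05]), 'joint_efforts': array([ 6.14647306e-04, -3.94903493e+01, -3.71363103e+01, -4.52310599e-05,
        3.99340541e-03, -4.17574097e-05]), 'tool_pos': array([6.24448631e-01, 7.15971067e-05, 2.30186895e-01]), 'tool_rot': array([-7.42699724e-04,  7.07120605e-01,  7.07092339e-01, -5.68276780e-04]), 'contact_force': array([ 0.14173546, -0.07833672,  0.07543405]), 'ft_torque': array([-0.02831842,  0.01022121, -0.00192217]), 'grasp_force': 0.0, 'gripper_width': 1.0011922165355172}
```

View pics/scene0.png

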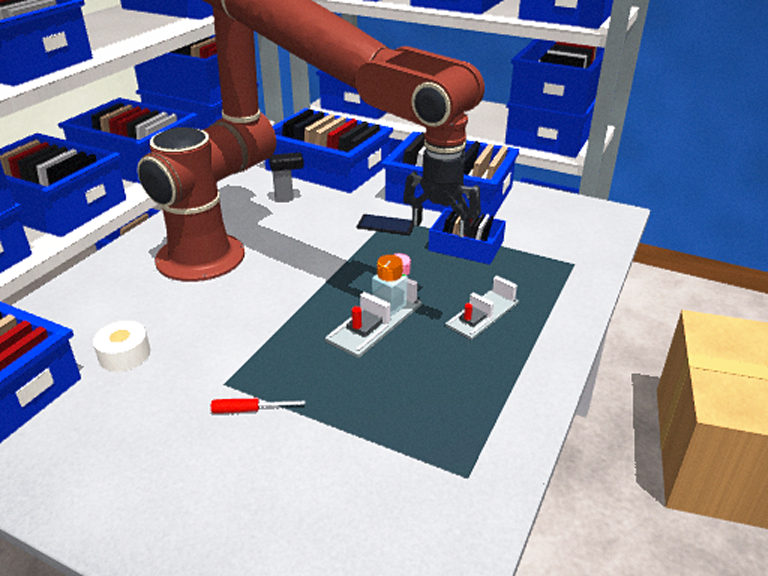

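View pics/side0.png

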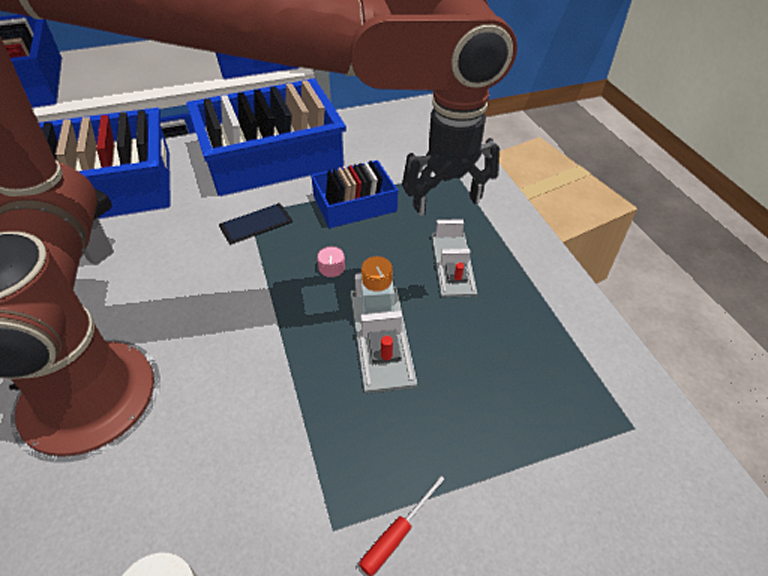

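The scene view shows the large clamp at (375,320) and a small decoy clamp at (485,305). The orange cap is at (389,267) and a pink decoy cap at (403,263). In the side view the orange cap is at (377,272), the pink at (331,261), the large clamp's post at (387,348) and the small clamp's at (459,272). I choose the large clamp and orange cap, and will check them in a close crop.

Run:
```python
from h import *
s=np.load("side0.npz");save("side_crop.png",s["im"],5,(205,150,305,265))
c=np.load("scene0.npz");save("scene_crop.png",c["im"],6,(205,155,305,245))
```

```text
(no output)
```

View pics/side_crop.png

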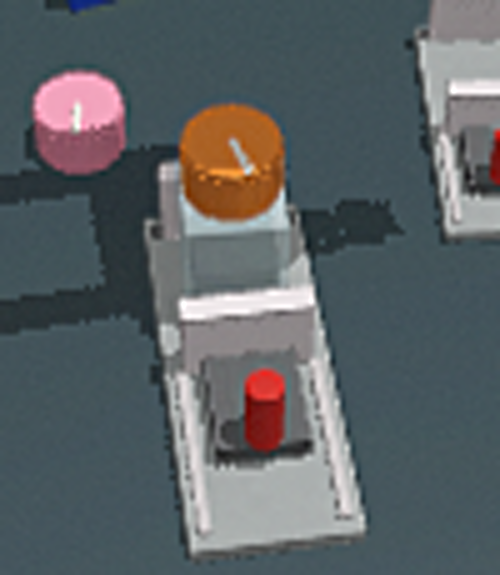

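View pics/scene_crop.png

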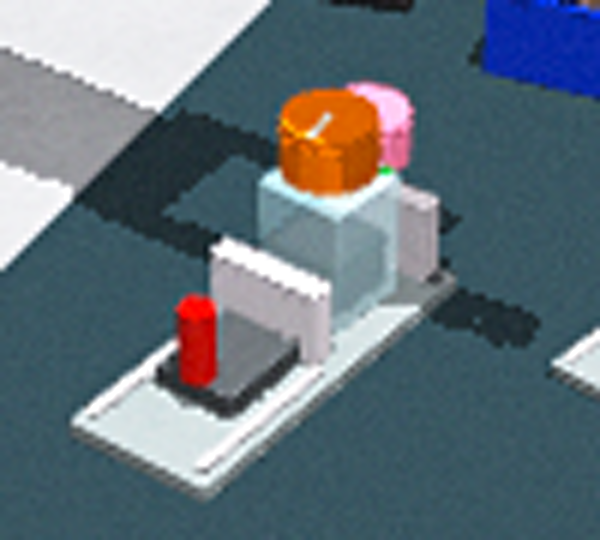

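Run:
```python
from h import *
def S(x,y): return ((x+.5)/5-.5+205,(y+.5)/5-.5+150)
def C(x,y): return ((x+.5)/6-.5+205,(y+.5)/6-.5+155)
np.set_printoptions(precision=4,suppress=True)
def p(l,n,uv,z): print(l,n,at_z(n,uv,z))
p("post","side",S(266,381),.0735);p("post","scene",C(197,303),.0735)
zc=.012+.118
p("cap","side",S(233,138),zc);p("capend","side",S(250,172),zc)
p("cap","scene",C(330,114),zc);p("capend","scene",C(307,137),zc)
for q in((190,545),(365,528),(147,225)):p("corner","side",S(*q),.012)
for q in((73,420),(205,487),(455,275)):p("corner","scene",C(*q),.012)
p("pink","side",S(78,100),.034)
for q in((180,307),(315,300)):p("jawtop back","side",S(*q),.062)
for n in("side","scene"):
  s=np.load(n+"0.npz");im=s["im"].astype(int);d=s["d"]
  m=(im[...,0]>120)&(im[...,1]>40)&(im[...,1]<130)&(im[...,2]<40)&(im[...,0]-im[...,1]>60)
  v,u=np.nonzero(m);k=d[v,u]>0
  P=np.array([ray_world(n,(a,b),d[b,a]) for a,b in zip(u[k],v[k])])
  P=P[(abs(P[:,0]-.55)<.2)&(abs(P[:,1])<.25)&(P[:,2]>.05)]
  T=P[P[:,2]>np.percentile(P[:,2],90)-.008];print(n,len(T),(T.min(0)+T.max(0))/2,np.median(T,0),P.min(0),P.max(0))
```

```text
post side [ 0.4937 -0.0978  0.0735]
post scene [ 0.4927 -0.0982  0.0735]
cap side [0.5135 0.0142 0.13  ]
capend side [ 0.5141 -0.0112  0.13  ]
cap scene [0.5137 0.0115 0.13  ]
capend scene [ 0.5126 -0.0132  0.13  ]
corner side [ 0.4405 -0.1387  0.012 ]
corner side [ 0.5268 -0.157   0.012 ]
corner side [0.4805 0.0731 0.012 ]
corner scene [ 0.4432 -0.1436  0.012 ]
corner scene [ 0.5288 -0.1592  0.012 ]
corner scene [0.568  0.0587 0.012 ]
pink side [0.4648 0.1627 0.034 ]
jawtop back side [ 0.4698 -0.0304  0.062 ]
jawtop back side [ 0.5379 -0.0479  0.062 ]
side 194 [0.511  0.0127 0.1285] [0.5121 0.0117 0.13  ] [ 0.4858 -0.1072  0.0573] [0.6878 0.0396 0.1334]
scene 123 [0.519  0.0174 0.3508] [0.5178 0.0084 0.1288] [ 0.3629 -0.0983  0.071 ] [0.675  0.0555 0.5791]
```

Side crop: the orange cap is at (233,138) and its white line ends at (250,172). It sits on the jar in the large clamp, and the post top is at (266,381). Scene crop: it agrees, with the cap at (330,114), the green dot at (387,171) and the post at (197,303). From these, clamp yaw ≈ -10.5°, origin ≈ (0.517, 0.025) and travel ≈ 0.014, so I'll push about 28 mm.

Call:
{"name": "jog_arm", "arguments": {"targets": [[[-3.92,-5.25,1.6],[0,0,12.56],45],[[-3.92,-5.25,1.6],[0,0,12.56],45],[[-3.92,-5.25,1.6],[0,0,12.56],45],[[-3.92,-5.25,1.6],[0,0,12.56],45],[[-3.92,-5.25,1.6],[0,0,12.56],45],[[-3.92,-5.25,1.6],[0,0,12.56],45],[[-3.92,-5.25,1.6],[0,0,12.56],45],[[-3.92,-5.25,1.6],[0,0,12.56],45]]}}

```text
time: 1.1
tool_pos: [0.4934, -0.0979, 0.1907]
tool_rot: [-0.0, 0.999, 0.032, -0.0]
contact_force: [-1.2, -0.6, -0.8]
gripper_width: 0.453
grasp_force: 0.0
```

Call:
{"name": "jog_arm", "arguments": {"targets": [[[0,0,0],[0,0,1.77],45],[[0,0,0],[0,0,1.77],45],[[0,0,0],[0,0,1.77],45]]}}

```text
time: 1.48
tool_pos: [0.4934, -0.0979, 0.1908]
tool_rot: [-0.0, 0.996, -0.088, -0.0]
contact_force: [-0.2, 0.1, 0.4]
gripper_width: 0.451
grasp_force: 0.0
```

Run:
```python
from h import *
print(state()["tool_pos"],state()["tool_rot"],state()["joint_pos"])
im,d=grab_frame("wrist");save("w1.png",im,1.5);np.savez("w1.npz",im=im,d=d)
```

```text
[ 0.49341748 -0.09787218  0.19079824] [-1.42168041e-04  9.96148040e-01 -8.76862231e-02 -4.33694741e-04] [-3.43891261e-01 -2.16196989e-01  1.93428993e+00  5.59498048e-05
  1.42441083e+00  1.40249486e+00]
```

View pics/w1.png

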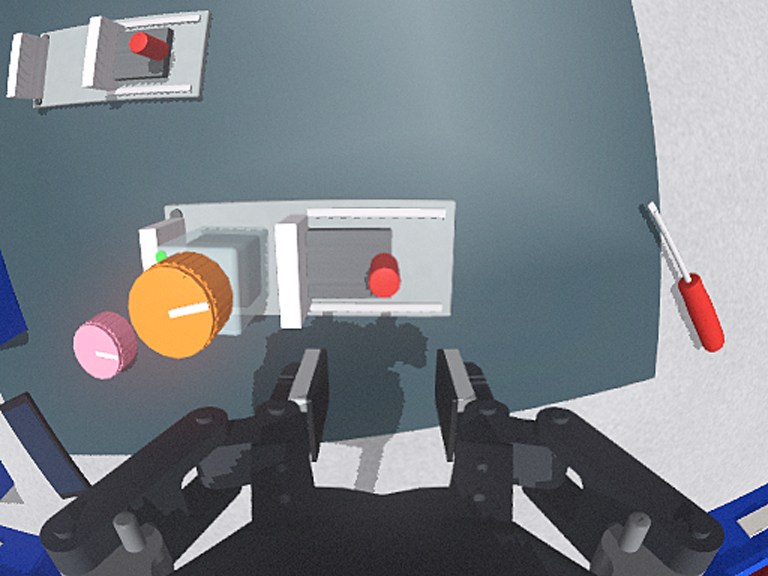

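The wrist view shows the red post top at about (384,286) between the fingers' lines, the cap centre at (177,304) and its line end at (207,308), and the plate corners at (455,202) and (451,317).

```bash
cat >> h.py <<'E'
def wrist_at(uv,z,pos,q):
    p=camera_params("wrist");f=192/np.tan(np.radians(p["fovy"])/2)
    a=np.array([uv[0]-p["cx"],uv[1]-p["cy"]]);r=np.linalg.norm(a);th=r/f
    v=np.array([*(a/r*np.sin(th)),np.cos(th)])
    H=p["hand_eye"];Rt=R.from_quat([q[1],q[2],q[3],q[0]]).as_matrix()
    o=Rt@H[:3,3]+pos;w=Rt@H[:3,:3]@v
    return o+w*(z-o[2])/w[2]
E
python3 - <<'E'
from h import *
np.set_printoptions(precision=4,suppress=True)
s=state()
for l,u,z in (("post",(384,287),.0735),("cap",(176,305),.13),("lineend",(208,308),.13),("c",(455,202),.012),("c",(451,317),.012),("far",(167,205),.012),("jaw",(303,220),.062),("jaw",(301,327),.062),("dot",(161,257),.092)):
    print(l,wrist_at(((u[0]+.5)/1.5-.5,(u[1]+.5)/1.5-.5),z,s["tool_pos"],s["tool_rot"]))
E
```

```text
post [ 0.4907 -0.0985  0.0735]
cap [0.5168 0.0073 0.13  ]
lineend [ 0.5121 -0.0106  0.13  ]
c [ 0.527  -0.1577  0.012 ]
c [ 0.4393 -0.1428  0.012 ]
far [0.5678 0.0596 0.012 ]
jaw [ 0.5387 -0.056   0.062 ]
jaw [ 0.4695 -0.0389  0.062 ]
dot [0.5384 0.0302 0.092 ]
```

Call:
{"name": "jog_arm", "arguments": {"targets": [[[0,0,2],[0,0,0],45],[[-0.04,0,4],[0,0,0],45],[[-0.04,0,5.2],[0,0,0],45],[[-0.04,0,6],[0,0,0],45],[[-0.04,0,6],[0,0,0],45],[[-0.04,0,6],[0,0,0],20],[[-0.04,0,6],[0,0,0],20],[[-0.04,0,6],[0,0,0],20]]}}

```text
time: 2.52
tool_pos: [0.4932, -0.0988, 0.0425]
tool_rot: [0.001, 0.996, -0.088, 0.001]
contact_force: [-3.1, -5.3, 1.7]
gripper_width: 0.215
grasp_force: 58.6
```

Call:
{"name": "jog_arm", "arguments": {"targets": [[[-0.04,-0.1,0],[0,0,0],15],[[-0.04,-0.22,0],[0,0,0],15],[[-0.04,-0.34,0],[0,0,0],15],[[-0.04,-0.46,0],[0,0,0],15],[[-0.04,-0.58,0],[0,0,0],15],[[-0.04,-0.7,0],[0,0,0],15],[[-0.04,-0.8,0],[0,0,0],15],[[-0.04,-0.88,0],[0,0,0],15]]}}

```text
time: 3.52
tool_pos: [0.4968, -0.0795, 0.0426]
tool_rot: [0.004, 0.996, -0.088, 0.002]
contact_force: [-1.4, -17.1, -2.2]
gripper_width: 0.213
grasp_force: 59.0
```

Call:
{"name": "jog_arm", "arguments": {"targets": [[[0,-0.06,0],[0,0,0],15],[[0,-0.12,0],[0,0,0],15],[[0,-0.18,0],[0,0,0],15],[[0,-0.22,0],[0,0,0],15]]}}

```text
time: 4.03
tool_pos: [0.4977, -0.0744, 0.0425]
tool_rot: [0.004, 0.996, -0.088, 0.002]
contact_force: [-0.2, -16.4, -3.4]
gripper_width: 0.213
grasp_force: 59.0
```

Call:
{"name": "jog_arm", "arguments": {"targets": [[[0,-0.03,0],[0,0,0],15],[[0,-0.06,0],[0,0,0],15],[[0,-0.06,0],[0,0,0],15]]}}

```text
time: 4.4
tool_pos: [0.498, -0.0728, 0.0425]
tool_rot: [0.004, 0.996, -0.088, 0.002]
contact_force: [-0.8, -15.8, -2.2]
gripper_width: 0.214
grasp_force: 59.0
```

Call:
{"name": "jog_arm", "arguments": {"targets": [[[0,-0.03,0],[0,0,0],15],[[0,-0.06,0],[0,0,0],15],[[0,-0.06,0],[0,0,0],15]]}}

```text
time: 4.78
tool_pos: [0.4982, -0.0713, 0.0425]
tool_rot: [0.004, 0.996, -0.088, 0.002]
contact_force: [-0.4, -15.8, -1.8]
gripper_width: 0.217
grasp_force: 59.0
```

Call:
{"name": "jog_arm", "arguments": {"targets": [[[0,-0.03,0],[0,0,0],15],[[0,-0.06,0],[0,0,0],15],[[0,-0.06,0],[0,0,0],15]]}}

```text
time: 5.15
tool_pos: [0.4983, -0.0708, 0.0425]
tool_rot: [0.005, 0.996, -0.088, 0.002]
contact_force: [-2.0, -18.9, -2.1]
gripper_width: 0.215
grasp_force: 59.1
```

Resistance is rising, so the jar is seating.

Call:
{"name": "jog_arm", "arguments": {"targets": [[[0,-0.03,0],[0,0,0],15],[[0,-0.05,0],[0,0,0],15],[[0,-0.05,0],[0,0,0],15]]}}

```text
time: 5.52
tool_pos: [0.4983, -0.0708, 0.0425]
tool_rot: [0.006, 0.996, -0.088, 0.001]
contact_force: [-1.9, -24.5, -3.6]
gripper_width: 0.212
grasp_force: 59.6
```

Call:
{"name": "jog_arm", "arguments": {"targets": [[[0,-0.03,0],[0,0,0],15],[[0,-0.05,0],[0,0,0],15],[[0,-0.05,0],[0,0,0],15]]}}

```text
time: 5.9
tool_pos: [0.4983, -0.0708, 0.0425]
tool_rot: [0.007, 0.996, -0.088, 0.001]
contact_force: [-3.6, -29.7, -3.2]
gripper_width: 0.211
grasp_force: 60.0
```

Call:
{"name": "jog_arm", "arguments": {"targets": [[[0,0.1,0],[0,0,0],15],[[0,0.2,0],[0,0,0],15],[[0,0.23,0],[0,0,0],15],[[0,0.23,0],[0,0,0],45],[[0,0.23,0],[0,0,0],45],[[0,0.23,0],[0,0,0],45]]}}

```text
time: 6.65
tool_pos: [0.497, -0.069, 0.0415]
tool_rot: [-0.0, 0.996, -0.088, 0.0]
contact_force: [0.4, 0.3, 0.5]
gripper_width: 0.45
grasp_force: 0.0
```

Call:
{"name": "jog_arm", "arguments": {"targets": [[[0,0,-1],[0,0,0],45],[[0,0,-3],[0,0,0],45],[[0,0,-5],[0,0,0],45],[[0,0,-6],[0,0,0],70],[[0,0,-6],[0,0,0],100],[[0,0,-6],[0,0,0],100],[[0,0,-6],[0,0,0],100]]}}

```text
time: 7.52
tool_pos: [0.4957, -0.069, 0.189]
tool_rot: [-0.0, 0.996, -0.088, -0.002]
contact_force: [-0.1, -0.2, 0.9]
gripper_width: 1.003
grasp_force: 0.0
```

Run:
```python
from h import *
np.set_printoptions(precision=4,suppress=True)
print(state()["tool_pos"],state()["tool_rot"],state()["joint_pos"])
im,d=grab_frame("wrist");save("w2.png",im,3,(60,110,320,240));np.savez("w2.npz",im=im,d=d)
```

```text
[ 0.4957 -0.069   0.189 ] [-0.0004  0.9961 -0.088  -0.0019] [-0.2871 -0.2193  1.94    0.0001  1.4248  1.46  ]
```

View pics/w2.png

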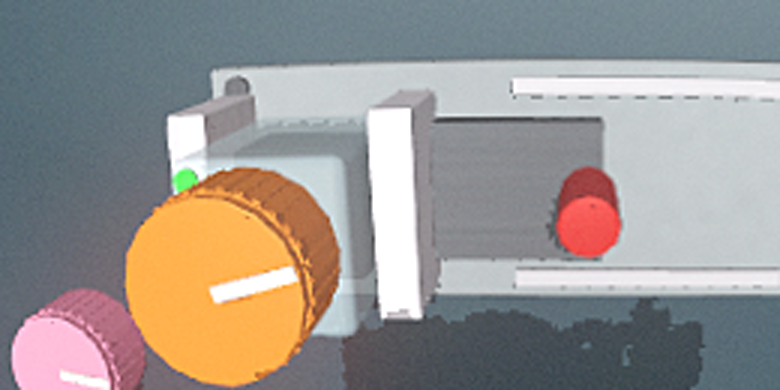

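The crop shows the jar pressed between both jaws. The cap centre is at about (213,292), its line end at (297,274), the post at (588,227) and the jaw plate top at (396,210).

Run:
```python
from h import *
np.set_printoptions(precision=4,suppress=True)
s=state()
for l,u,z in (("post",(588,227),.0735),("cap",(213,292),.13),("lineend",(297,274),.13),("jaw",(393,107),.062),("jaw",(404,318),.062),("fixed",(187,114),.062)):
    print(l,wrist_at(((u[0]+.5)/3-.5+60,(u[1]+.5)/3-.5+110),z,s["tool_pos"],s["tool_rot"]))
for n in("side","scene"):
  im,d=grab_frame(n);im=im.astype(int)
  m=(im[...,0]>120)&(im[...,1]>40)&(im[...,1]<150)&(im[...,2]<60)&(im[...,0]-im[...,1]>60)&(d>0)
  v,u=np.nonzero(m)
  P=np.array([ray_world(n,(a,b),d[b,a]) for a,b in zip(u,v)])
  P=P[(abs(P[:,0]-.517)<.05)&(abs(P[:,1]-.025)<.05)&(abs(P[:,2]-.13)<.006)];print(n,len(P),(np.percentile(P,3,0)+np.percentile(P,97,0))/2,np.median(P,0),np.ptp(P,axis=0))
```

```text
post [ 0.4987 -0.0704  0.0735]
cap [0.5145 0.0246 0.13  ]
lineend [0.5153 0.0002 0.13  ]
jaw [ 0.5441 -0.0172  0.062 ]
jaw [ 0.4754 -0.0047  0.062 ]
fixed [0.5565 0.0521 0.062 ]
side 46 [0.5073 0.0199 0.1282] [0.5012 0.0098 0.1289] [0.0414 0.0462 0.0077]
scene 23 [0.5164 0.0138 0.1278] [0.5296 0.0061 0.1271] [0.0525 0.0457 0.0073]
```

Call:
{"name": "jog_arm", "arguments": {"targets": [[[0.08,-2,0],[0,0,0],100],[[0.08,-3.82,0],[0,0,0],100],[[0.08,-3.82,0],[0,0,0],100],[[0.08,-3.82,1.5],[0,0,0],100],[[0.08,-3.82,2.8],[0,0,0],100],[[0.08,-3.82,3.6],[0,0,0],100],[[0.08,-3.82,3.6],[0,0,0],100],[[0.08,-3.82,3.6],[0,0,0],80]]}}

```text
time: 8.68
tool_pos: [0.5161, 0.0238, 0.1022]
tool_rot: [0.0, 0.996, -0.088, 0.001]
contact_force: [-0.5, -0.2, 0.5]
gripper_width: 0.817
grasp_force: 0.0
```

Call:
{"name": "jog_arm", "arguments": {"targets": [[[0,0,0],[0,0,0],70],[[0,0,0],[0,0,0],65],[[0,0,0],[0,0,0],62],[[0,0,0],[0,0,0],55],[[0,0,0],[0,0,0],50],[[0,0,0],[0,0,0],50]]}}

```text
time: 9.43
tool_pos: [0.5163, 0.0243, 0.1024]
tool_rot: [-0.0, 0.996, -0.088, 0.001]
contact_force: [-0.8, -0.2, 5.1]
gripper_width: 0.592
grasp_force: 62.8
```

Run:
```python
from h import *
s=state();print({k:np.round(s[k],4) for k in("time","tool_pos","tool_rot","contact_force","ft_torque","joint_pos","gripper_width","grasp_force")})
```

```text
{'time': np.float64(9.425), 'tool_pos': array([0.5163, 0.0243, 0.1024]), 'tool_rot': array([-0.000e+00,  9.961e-01, -8.800e-02,  8.000e-04]), 'contact_force': array([-0.8466, -0.1975,  5.091 ]), 'ft_torque': array([0.1207, 0.1335, 0.0321]), 'joint_pos': array([-9.7100e-02, -9.1200e-02,  1.9784e+00,  1.0000e-04,  1.2527e+00,
        1.6500e+00]), 'gripper_width': np.float64(0.592), 'grasp_force': np.float64(62.7555)}
```

Call:
{"name": "jog_arm", "arguments": {"targets": [[[0,0,0],[0,0,-0.5],45],[[0,0,0],[0,0,-1.2],45],[[0,0,0],[0,0,-2],45],[[0,0,0],[0,0,-2.8],45],[[0,0,0],[0,0,-3.5],45],[[0,0,0],[0,0,-4],45],[[0,0,0],[0,0,-4],45]]}}

```text
time: 10.3
tool_pos: [0.516, 0.0259, 0.1024]
tool_rot: [-0.002, 0.982, 0.19, 0.001]
contact_force: [-1.4, 6.1, 7.5]
gripper_width: 0.596
grasp_force: 63.0
```

```bash
cat > st.py <<'E'
from h import *
s=state();q=s["tool_rot"]
print({k:np.round(s[k],4).tolist() for k in("time","tool_pos","tool_rot","contact_force","ft_torque","joint_pos","gripper_width","grasp_force")},"tool x yaw",np.degrees(2*np.arctan2(q[2],q[1])))
E
python3 st.py
```

```text
{'time': 10.3, 'tool_pos': [0.516, 0.0259, 0.1024], 'tool_rot': [-0.0017, 0.9818, 0.1898, 0.0008], 'contact_force': [-1.3737, 6.0621, 7.5279], 'ft_torque': [0.9835, 0.2683, -0.1484], 'joint_pos': [-0.096, -0.0913, 1.9786, 0.004, 1.2538, 1.0917], 'gripper_width': 0.5963, 'grasp_force': 63.023} tool x yaw 21.878878799755658
```

Call:
{"name": "jog_arm", "arguments": {"targets": [[[0.017,-0.06,0],[0,0,0],45],[[0.015,-0.07,0],[0,0,-0.7],45],[[0.012,-0.085,0],[0,0,-1.5],45],[[0.008,-0.1,0],[0,0,-2.3],45],[[0.004,-0.115,0],[0,0,-3.1],45],[[0,-0.124,0],[0,0,-4],45],[[0,-0.124,0],[0,0,-4],45]]}}

```text
time: 11.18
tool_pos: [0.5148, 0.028, 0.1024]
tool_rot: [-0.001, 0.891, 0.453, 0.001]
contact_force: [-1.6, 3.5, 6.2]
gripper_width: 0.591
grasp_force: 63.0
```

```bash
python3 st.py
```

```text
{'time': 11.175, 'tool_pos': [0.5148, 0.028, 0.1024], 'tool_rot': [-0.0006, 0.8913, 0.4533, 0.0008], 'contact_force': [-1.5777, 3.5294, 6.2344], 'ft_torque': [0.4695, 0.3083, -0.1533], 'joint_pos': [-0.0911, -0.0938, 1.9809, 0.002, 1.2538, 0.5381], 'gripper_width': 0.5914, 'grasp_force': 62.9612} tool x yaw 53.913155230926805
```

Call:
{"name": "jog_arm", "arguments": {"targets": [[[0.015,-0.03,0],[0,0,0],45],[[0.012,-0.045,0],[0,0,-0.7],45],[[0.01,-0.06,0],[0,0,-1.5],45],[[0.006,-0.08,0],[0,0,-2.3],45],[[0.003,-0.095,0],[0,0,-3.1],45],[[0,-0.11,0],[0,0,-4],45],[[0,-0.11,0],[0,0,-4],45]]}}

```text
time: 12.05
tool_pos: [0.5128, 0.029, 0.1024]
tool_rot: [0.0, 0.732, 0.681, 0.001]
contact_force: [-0.9, 1.7, 6.3]
gripper_width: 0.593
grasp_force: 62.9
```

```bash
python3 st.py;  python3 - <<'E'
from h import *
a,_=grab_frame("scene");b,_=grab_frame("side")
A=a[170:230,225:285];B=b[160:240,230:290]
A=cv2.resize(A,(480,480),interpolation=cv2.INTER_CUBIC);B=cv2.resize(B,(320,480),interpolation=cv2.INTER_CUBIC)
save("mid.png",np.hstack([A,B[:,:320]]))
E
```

```text
{'time': 12.05, 'tool_pos': [0.5128, 0.029, 0.1024], 'tool_rot': [0.0003, 0.7319, 0.6815, 0.0007], 'contact_force': [-0.8774, 1.6677, 6.279], 'ft_torque': [0.19, 0.195, -0.0938], 'joint_pos': [-0.0888, -0.0991, 1.9858, 0.0007, 1.2537, -0.0177], 'gripper_width': 0.5929, 'grasp_force': 62.8989} tool x yaw 85.91459053336752
```

View pics/mid.png

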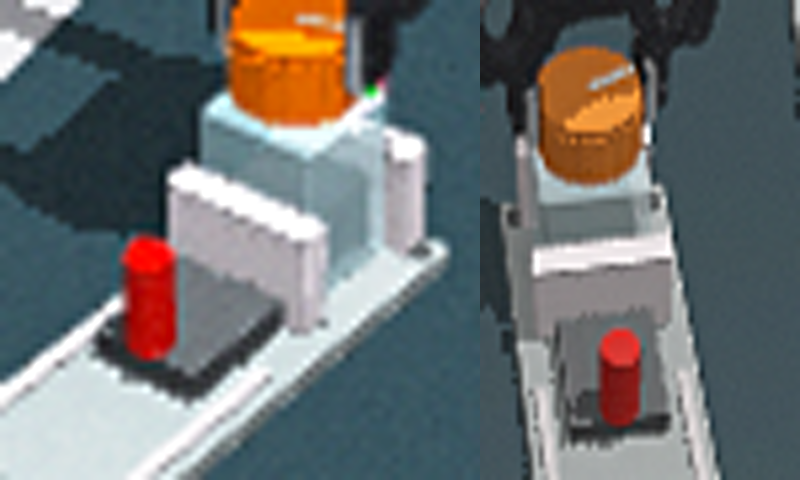

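The combined crop shows the jar square between the jaws. The cap's line has moved from pointing at the post to about (320,20)→(345,24) in the scene part, so the cap is following the twist and the jar isn't turning.

Call:
{"name": "jog_arm", "arguments": {"targets": [[[0,-0.02,0],[0,0,-0.7],45],[[0,-0.03,0],[0,0,-1.4],45],[[0,-0.05,0],[0,0,-2.1],45],[[0,-0.06,0],[0,0,-2.7],45],[[0,-0.06,0],[0,0,-2.9],45],[[0,-0.06,0],[0,0,-2.9],45]]}}

```text
time: 12.9
tool_pos: [0.5112, 0.029, 0.1024]
tool_rot: [0.0, 0.58, 0.814, 0.0]
contact_force: [-1.1, 0.1, 6.0]
gripper_width: 0.592
grasp_force: 63.0
```

```bash
python3 st.py
```

```text
{'time': 12.9, 'tool_pos': [0.5112, 0.029, 0.1024], 'tool_rot': [0.0004, 0.5803, 0.8144, 0.0004], 'contact_force': [-1.1394, 0.1329, 5.9612], 'ft_torque': [0.102, 0.2593, -0.2222], 'joint_pos': [-0.0889, -0.1029, 1.9892, 0.0004, 1.2542, -0.4217], 'gripper_width': 0.592, 'grasp_force': 62.9628} tool x yaw 109.06295428931473
```

Call:
{"name": "jog_arm", "arguments": {"targets": [[[0,0,-0.06],[0,0,0],45],[[0,0,-0.12],[0,0,0],45],[[0,0,-0.16],[0,0,0],45],[[0,0,-0.16],[0,0,0],45]]}}

```text
time: 13.4
tool_pos: [0.5097, 0.029, 0.1042]
tool_rot: [-0.001, 0.58, 0.815, -0.001]
contact_force: [1.7, 1.1, -7.4]
gripper_width: 0.594
grasp_force: 63.9
```

Lifting meets some resistance, so I'll go back down and turn on towards the stop.

Call:
{"name": "jog_arm", "arguments": {"targets": [[[0,0,0.1],[0,0,0],45],[[0,0,0.14],[0,0,0],45],[[0,0,0.14],[0,0,-0.3],45],[[0,0,0.14],[0,0,-0.5],45],[[0,0,0.14],[0,0,-0.5],45]]}}

```text
time: 14.02
tool_pos: [0.5109, 0.0287, 0.1034]
tool_rot: [0.0, 0.551, 0.834, -0.0]
contact_force: [-2.9, -0.1, 4.9]
gripper_width: 0.594
grasp_force: 65.3
```

```bash
python3 st.py
python3 - <<'E'
from h import *
a,_=grab_frame("scene");b,_=grab_frame("side")
A=a[160:205,245:305];B=b[160:205,230:290]
save("mid2.png",np.hstack([A,B]),6.5)
E
```

```text
{'time': 14.025, 'tool_pos': [0.5109, 0.0287, 0.1034], 'tool_rot': [0.0001, 0.5512, 0.8344, -0.0002], 'contact_force': [-2.9473, -0.0546, 4.9312], 'ft_torque': [0.0227, 0.6958, -0.2621], 'joint_pos': [-0.0891, -0.1041, 1.9886, -0.0005, 1.2572, -0.4921], 'gripper_width': 0.5936, 'grasp_force': 65.2583} tool x yaw 113.09966476005792
```

View pics/mid2.png

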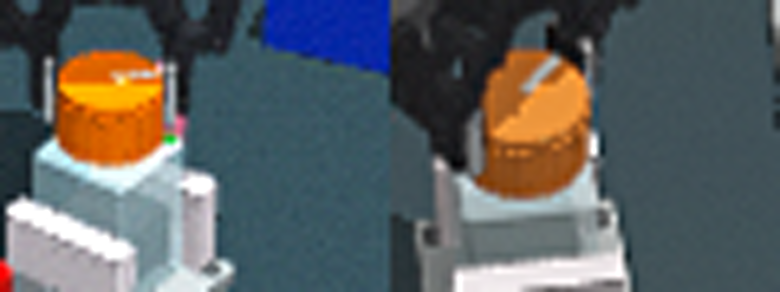

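The crop shows the jar still square. The cap's line runs from (118,80) to (160,70) in the scene part, and from (526,92) to (558,58) in the side part.

Run:
```python
from h import *
f=lambda x,y,o:((x+.5)/6.5-.5+o[0],(y+.5)/6.5-.5+o[1])
for n,a,b,o in(("scene",(118,80),(160,70),(245,160)),("side",(526-390,92),(558-390,58),(230,160))):
  d=at_z(n,f(*b,o),.13)-at_z(n,f(*a,o),.13);print(n,at_z(n,f(*a,o),.13),np.linalg.norm(d),np.degrees(np.arctan2(d[1],d[0])))
```

```text
scene [0.51823115 0.02471339 0.13      ] 0.02243865365340348 50.06474459410827
side [0.51566926 0.02672764 0.13      ] 0.023213344945482002 38.16570971719483
```

Call:
{"name": "jog_arm", "arguments": {"targets": [[[0,0,-0.06],[0,0,0],45],[[0,0,-0.12],[0,0,0],45],[[0,0,-0.16],[0,0,0],45],[[0,0,-0.16],[0,0,0],45]]}}

```text
time: 14.62
tool_pos: [0.5102, 0.0288, 0.1052]
tool_rot: [-0.0, 0.551, 0.834, -0.0]
contact_force: [0.7, 0.5, -6.0]
gripper_width: 0.599
grasp_force: 64.1
```

```bash
python3 st.py
```

```text
{'time': 14.625, 'tool_pos': [0.5102, 0.0288, 0.1052], 'tool_rot': [-0.0004, 0.5511, 0.8344, -0.0004], 'contact_force': [0.7325, 0.5374, -5.998], 'ft_torque': [-0.0873, -0.1368, -0.1753], 'joint_pos': [-0.0891, -0.1073, 1.9881, -0.0004, 1.2618, -0.4923], 'gripper_width': 0.599, 'grasp_force': 64.0848} tool x yaw 113.10842976008526
```

Call:
{"name": "jog_arm", "arguments": {"targets": [[[0,0,-0.04],[0,0,0],45],[[0,0,-0.08],[0,0,0],45],[[0,0,-0.08],[0,0,0],45]]}}

```text
time: 15.0
tool_pos: [0.5115, 0.0289, 0.1091]
tool_rot: [0.001, 0.551, 0.834, 0.001]
contact_force: [-0.9, -0.1, -0.1]
gripper_width: 0.593
grasp_force: 64.6
```

```bash
python3 st.py
```

```text
{'time': 15.0, 'tool_pos': [0.5115, 0.0289, 0.1091], 'tool_rot': [0.0009, 0.5511, 0.8344, 0.0005], 'contact_force': [-0.9365, -0.1184, -0.0549], 'ft_torque': [-0.021, -0.0279, 0.032], 'joint_pos': [-0.0889, -0.1112, 1.9846, 0.0001, 1.266, -0.4923], 'gripper_width': 0.5927, 'grasp_force': 64.596} tool x yaw 113.11618969097592
```

The cap popped free: force and torque are now about 0. Next I raise it straight up.

Call:
{"name": "jog_arm", "arguments": {"targets": [[[0,0,-0.15],[0,0,0],45],[[0,0,-0.35],[0,0,0],45],[[0,0,-0.6],[0,0,0],45],[[0,0,-0.85],[0,0,0],45],[[0,0,-1.1],[0,0,0],45],[[0,0,-1.35],[0,0,0],45],[[0,0,-1.6],[0,0,0],45],[[0,0,-1.68],[0,0,0],45]]}}

```text
time: 16.0
tool_pos: [0.511, 0.0289, 0.1505]
tool_rot: [0.0, 0.551, 0.834, 0.0]
contact_force: [0.5, 0.3, -0.6]
gripper_width: 0.59
grasp_force: 64.6
```

```bash
python3 st.py
python3 - <<'E'
from h import *
a,_=grab_frame("scene");b,_=grab_frame("side")
A=a[145:225,225:285];B=b[130:210,220:280]
save("end.png",np.hstack([A,B]),6.6)
E
```

```text
{'time': 16.0, 'tool_pos': [0.511, 0.0289, 0.1505], 'tool_rot': [0.0004, 0.5512, 0.8344, 0.0002], 'contact_force': [0.4763, 0.2527, -0.6443], 'ft_torque': [0.0337, -0.0011, -0.0453], 'joint_pos': [-0.089, -0.1582, 1.9535, -0.0, 1.3453, -0.4921], 'gripper_width': 0.5904, 'grasp_force': 64.5992} tool x yaw 113.09807735987084
```

View pics/end.png

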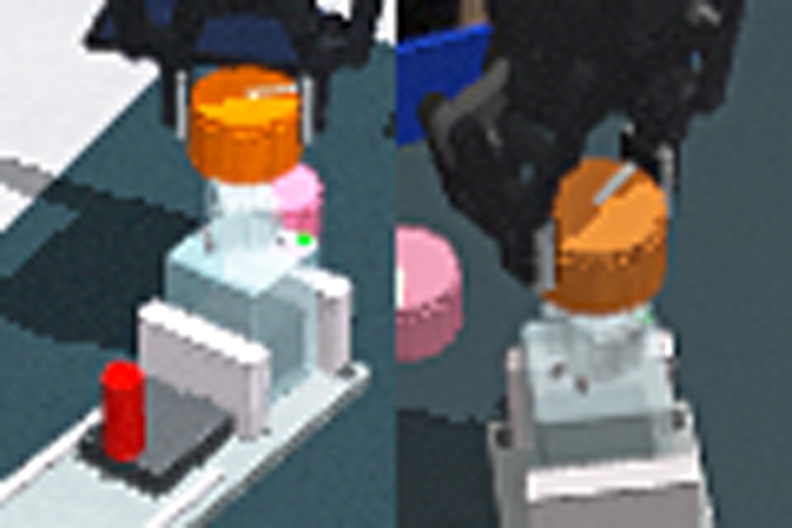

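The crop shows the cap lifted (scene (246,97), side (611,205)) with the bare neck below it. The jar is square in the clamp, and the green dot is at (305,240). I'll triangulate the cap top for its height and centring.

Run:
```python
from h import *
g=lambda x,y,o:((x+.5)/6.6-.5+o[0],(y+.5)/6.6-.5+o[1])
s=g(246,97,(225,145));t=g(611-396,205,(220,130))
for z in(.165,.17,.175,.18,.185):print(z,at_z("scene",s,z)[:2].round(4),at_z("side",t,z)[:2].round(4))
```

```text
0.165 [0.5073 0.0403] [0.5234 0.0367]
0.17 [0.5108 0.0329] [0.5218 0.0316]
0.175 [0.5143 0.0256] [0.5201 0.0265]
0.18 [0.5179 0.0182] [0.5184 0.0214]
0.185 [0.5214 0.0108] [0.5167 0.0163]
```

Call:
{"name": "jog_arm", "arguments": {"targets": [[[0,0,0],[0,0,0],45],[[0,0,0],[0,0,0],45],[[0,0,0],[0,0,0],45],[[0,0,0],[0,0,0],45]]}}

```text
time: 16.6
tool_pos: [0.5106, 0.0289, 0.1497]
tool_rot: [-0.0, 0.551, 0.834, -0.0]
contact_force: [0.4, -0.5, -0.9]
gripper_width: 0.593
grasp_force: 64.6
```

```bash
python3 -c "
from plant import *
print(job_done())"
```

```text
the job is handed in; nothing more can be done
None
```

The jar is clamped square, and its orange cap is unscrewed and held level about 16–19 mm above the open mouth (estimated from the camera images); I handed the job in at about 16.6 s, and no verdict came back.

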